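# Clear the glass chips into the catch pan and hold the pan up

## Robot

A 7-joint arm with a two-finger parallel gripper is mounted at the origin on the work surface. World frame = base frame: x ahead of the robot, y to its left, z up, the work surface at z = 0. Lengths are in m, angles in rad, forces in N, time in s.
With the tool pointing down it reaches from about 0.4 to 0.85 m from the base axis. Payload 10.4 kg.
Tool frame: the origin (TCP) lies midway between the tips of the shut fingers; the grasp point (between the pads) lies 19 mm behind it (manip.grasp_offset is the distance from the TCP to the grasp point, in m); z points along the fingers, y is the line along which they close (so a half turn about z gives the same grasp; the last joint's range is limited). The gripper opens to 85 mm and grips with 20 to 120 N. Pads are 22 mm wide; open, the fingers measure 114 mm over their backs; the gripper's body (76 mm by 85 mm) begins 54 mm behind the grasp point. The pads swing forward as they close: fully open they stand 13 mm farther back than shut.
Start: joints at [1.128, 0.332, -0.065, 1.46, 0.022, 1.35, -0.088], TCP at [0.255, -0.571, 0.231] pointing down, gripper open.
Joint ranges: [-2.6, 2.6], [-0.5, 2.12], [-1.47, 1.34], [0.16, 2.42], [-1.27, 4.41], [0.06, 2.06], [-2.6, 2.6]. Speed limits (rad/s): [2.22, 2.22, 2.79, 2.79, 3.14, 3.14, 3.14].

## Interface

Orientations are given as a unit quaternion [x, y, z, w].
In Python, from workcell import manip gives the robot as it stands.
- The arm moves only by the shell command python3 jog.py FILE [FORCE], which reads ROWS from the file FILE. ROWS is a JSON object with one list for each field, all of the same length, 1 to 20, a row being the entries at one place: drx, dry, drz (a rotation vector in rad), dx, dy, dz (the shift in m), finger_gap (the opening from 0.0 (shut) to 1.0 (fully open)); each row is the pose to reach, as a shift and turn from the pose commanded when the command began, along the tool's axes at that moment; what a row does not reach only later rows make up. A row lasts 1/8 s, in which the tool goes at most 0.0625 m and 0.188 rad, less where a joint would pass 70% of its speed; a pose out of reach is approached as far as the arm can. The fingers move at their own pace and stop on an object; FORCE is the grip in N (left out, the last holds). Time passes only in rows, so rows that do not move let the fingers close. It prints the time, the measured TCP pose, the force, the opening and the grip force at its end. Input that does not fit is refused with a message, and nothing moves.
- manip.get_obs(): the state, without advancing time (a new reading comes with each control period).
- manip.camera(name): name is "scene" or "top"; returns the picture (400x640x3 uint8, blue, green, red); there is no depth.
- manip.calibration(name): a dict with "fx", "fy", "cx", "cy" (pixels), "world_from_camera" (4x4, takes a point from camera to world coordinates). Camera axes: x right, y up, looking along -z (the intrinsics and any distortion apply to the point x, -y, -z); pixel columns grow to the right and rows downward; lengths in m; the calibration is good to about 2 mm. A picture is of the moment at which its call begins. calibration takes no time and is no camera call.
- manip.hand_in(): hands the job in; it is judged then, once.
The state is a dict: "clock": time; "joint_pos": joint angles; "joint_velocities": joint speeds; "tau": joint torques, N m; "position": TCP position; "ee_rot": TCP orientation; "ft_force": force on the tool from outside, world axes, zero at the start; "torque": the same for the moment, N m; "grip_width": opening from 0.0 (shut) to 1.0 (fully open); "grasp_force": force on a finger pad.
Only numpy, scipy, OpenCV 4.12 (cv2) and the standard library are available. Lean on these libraries where they do the work, as an engineer would, in place of code of your own. Each camera call takes 0.05 s, during which the arm holds its last target. There are 200 camera calls.

## Task

Take the orange scraper block and wipe all four loose glass chips off the raised steel plate into the green catch pan that stands against it; the chips are sharp, so keep the fingers off them. Set the scraper down on the plate or the bench, not in the pan, then lift the pan by its red grip and finish holding it in the air, steady and level, at least 15 cm above the bench with all the chips in it. Leave the two standing tumblers and the grey dressing stone alone.

Things in the scene. Friction and masses are not known exactly. Their poses are not given: they have to be found in the camera images.
- plate: Fixed stand: a wooden block topped by a flat bare steel plate without lips, 170 mm (its x) by 200 mm (its y); top face 90 mm above the bench. Origin: centre of the stand's underside, on the bench. The pan stands at its -y edge (100 mm from the origin): wipe the chips along its -y axis over that edge. The wood below lies 10 mm inside the steel's edges.
- pan: Loose green open catch pan on the bench, 2 to 11 mm from the plate's -y edge and parallel to it; 200 mm (x) by 150 mm (y), walls 45 mm high, 3 mm thick, 0.3 to 0.55 kg. A dark bar (8 mm thick, top at 71 mm) spans it along x between two end uprights (74 mm), with a red grip mid-way (top 79 mm): all below the plate's top. Origin: centre of its underside; +y points to the plate.
- pan_grip (a point): Centre of the pan's red grip, 68 mm above the pan's underside, over its middle (balance point of the empty pan). The grip is 90 mm long along the pan's x, 18 mm thick along its y and 22 mm high; grasp it from above across its thickness.
- scraper: Loose orange scraper block (0.2 kg) standing on its black rubber foot on the bench, left or right of the work. Foot block 140 mm (its x, the wiping width) by 30 mm (y), 32 mm high; on it a grip fin 70 mm long (x), 24 mm thick (y), from 32 to 82 mm above the underside: grasp it from above across its thickness. Same both ways round. Origin: centre of its underside.
- chip1: A loose blue glass chip, a flat faceted piece about 26 mm across and 12 mm thick (12 g), lying on the steel plate. Origin: centre of its underside.
- chip2: A loose copper-coloured glass chip, a flat faceted piece about 24 mm across and 12 mm thick (12 g), lying on the steel plate. Origin: centre of its underside.
- chip3: A loose blue glass chip, a flat faceted piece about 28 mm across and 12 mm thick (12 g), lying on the steel plate. Origin: centre of its underside.
- chip4: A loose blue glass chip, a flat faceted piece about 24 mm across and 12 mm thick (12 g), lying on the steel plate. Origin: centre of its underside.
- tumbler1: Bystander: an upside-down blue cut-glass tumbler, 80 mm wide at the bench, 97 mm high. Stands on the bench on the side where the scraper is not. Origin: centre of its underside.
- tumbler2: Bystander: an upside-down dark blue cut-glass tumbler, 80 mm wide at the bench, 97 mm high, on the bench beyond the plate. Origin: centre of its underside.
- stone: Bystander: a grey dressing stone, a bar 100 x 40 mm (its x, y) and 25 mm high, lying on the bench to the far right of the pan. Origin: centre of its underside.

How it is judged:
On the way, in this order (a step that is already met when the one before it is completed fails the run):
1. the scraper block is held in the gripper with its foot down at the plate's top (contact force between the fingers and scraper above 1 N and z of scraper in the frame of plate between 0.08 and 0.105 m and x of scraper in the frame of plate between -0.085 and 0.085 m and y of scraper in the frame of plate between -0.125 and 0.125 m), for 0.2 s.
2. all four chips lie in the pan while it stands on the bench (x of chip1 in the frame of pan between -0.1 and 0.1 m and y of chip1 in the frame of pan between -0.075 and 0.075 m and z of chip1 in the frame of pan between -0.005 and 0.05 m and x of chip2 in the frame of pan between -0.1 and 0.1 m and y of chip2 in the frame of pan between -0.075 and 0.075 m and z of chip2 in the frame of pan between -0.005 and 0.05 m and x of chip3 in the frame of pan between -0.1 and 0.1 m and y of chip3 in the frame of pan between -0.075 and 0.075 m and z of chip3 in the frame of pan between -0.005 and 0.05 m and x of chip4 in the frame of pan between -0.1 and 0.1 m and y of chip4 in the frame of pan between -0.075 and 0.075 m and z of chip4 in the frame of pan between -0.005 and 0.05 m and height (world z) of pan below 0.02 m), for 0.2 s.
At the end, for the whole second after the job is handed in: Gripper holds the pan, underside 145 mm or more above the bench, within 0.12 rad of level, still (30 mm/s, 0.2 rad/s), clear of plate and scraper; all four chips within its walls (origins at most 50 mm above its underside); scraper out of the hand, at rest on plate or bench (x of chip1 in the frame of pan between -0.1 and 0.1 m and y of chip1 in the frame of pan between -0.075 and 0.075 m and z of chip1 in the frame of pan between -0.005 and 0.05 m and x of chip2 in the frame of pan between -0.1 and 0.1 m and y of chip2 in the frame of pan between -0.075 and 0.075 m and z of chip2 in the frame of pan between -0.005 and 0.05 m and x of chip3 in the frame of pan between -0.1 and 0.1 m and y of chip3 in the frame of pan between -0.075 and 0.075 m and z of chip3 in the frame of pan between -0.005 and 0.05 m and x of chip4 in the frame of pan between -0.1 and 0.1 m and y of chip4 in the frame of pan between -0.075 and 0.075 m and z of chip4 in the frame of pan between -0.005 and 0.05 m and height (world z) of pan above 0.145 m and angle between pan's own z axis and vertical below 0.12 rad and linear speed of each of pan, scraper below 0.03 m/s and angular speed of pan below 0.2 rad/s and contact force between the fingers and pan above 1 N and contact force between pan and plate below 0.1 N and contact force between each of pan, the fingers and scraper below 0.1 N and height (world z) of scraper above -0.02 m); the arm keeps its last pose, push and grip.
It fails at once if the fingers touch a chip (over 1 N) (contact force between the fingers and chip1 above 1 N or contact force between the fingers and chip2 above 1 N or contact force between the fingers and chip3 above 1 N or contact force between the fingers and chip4 above 1 N).
It fails at once if a tumbler or the dressing stone is moved more than 20 mm or tipped (distance of any of tumbler1, tumbler2, stone from where it was at the start of the episode above 0.02 m or angle between any of tumbler1, tumbler2, stone's own z axis and vertical above 0.3 rad).
It also fails if it takes over 67 s, if anything falls off the work surface, if the arm or the gripper's body presses on something with over 40 N, if the wrist force passes 120 N, or if a joint passes its speed limit or range.

## Working session

There is one attempt and no reset: what is moved stays moved. The work goes in short steps, Python scripts to look and compute and a shell command to move; the robot and the scene stay as the last step left them, time stands still between calls to the robot, and variables do not carry over. Pictures are saved under pics/ and viewed, at most 10 in all, crops included, and the job is handed in when it is done.

```bash
ls; mkdir -p pics
python3 - <<'E'
from workcell import manip
import cv2
for n in("scene","top"):
    cv2.imwrite(f"pics/{n}0.png",manip.camera(n)); c=manip.calibration(n); print(n,{k:(v if not hasattr(v,'round') else v.round(4) if hasattr(v,'shape') else v) for k,v in c.items()})
o=manip.get_obs();print(o,manip.grasp_offset)
E
```

```text
jog.py
pics
workcell.py
scene {'fx': 366.4296774072024, 'fy': 366.4296774072024, 'cx': 318.4608954287874, 'cy': 202.60151770641, 'world_from_camera': array([[ 0.601 , -0.689 ,  0.4051,  0.9919],
       [ 0.7993,  0.5147, -0.3103, -0.2824],
       [ 0.0052,  0.5103,  0.86  ,  0.881 ],
       [ 0.    ,  0.    ,  0.    ,  1.    ]])}
top {'fx': 389.79119193025144, 'fy': 389.79119193025144, 'cx': 319.6480881702726, 'cy': 198.54960337869076, 'world_from_camera': array([[-0.0051,  0.9969, -0.0786,  0.5277],
       [-0.9998, -0.0034,  0.0209, -0.0036],
       [ 0.0206,  0.0787,  0.9967,  0.9849],
       [ 0.    ,  0.    ,  0.    ,  1.    ]])}
{'clock': 0.1, 'joint_pos': array([ 1.12839003,  0.33281422, -0.06467548,  1.46085875,  0.02158411,
        1.34985942, -0.0885012 ]), 'joint_velocities': array([-1.37438647e-03, -2.75773447e-03, -5.44259940e-04,  3.24899476e-04,
       -7.75020520e-04, -6.12700998e-05,  1.03072048e-05]), 'tau': array([ 4.79931459e-04, -6.26751423e+01,  4.88104520e-02, -3.92431462e+01,
        1.64276396e-02,  6.93577211e-03,  4.09795837e-05]), 'position': array([ 0.25459762, -0.57043933,  0.23059127]), 'ee_rot': array([ 9.78051809e-01,  2.08360918e-01, -1.52649080e-04, -6.03622326e-04]), 'ft_force': array([-0.39917554,  0.32018256,  0.44945996]), 'torque': array([0.03497371, 0.04061984, 0.00178402]), 'grasp_force': 0.0, 'grip_width': 0.9986997733204466} 0.0187
```

View pics/top0.png

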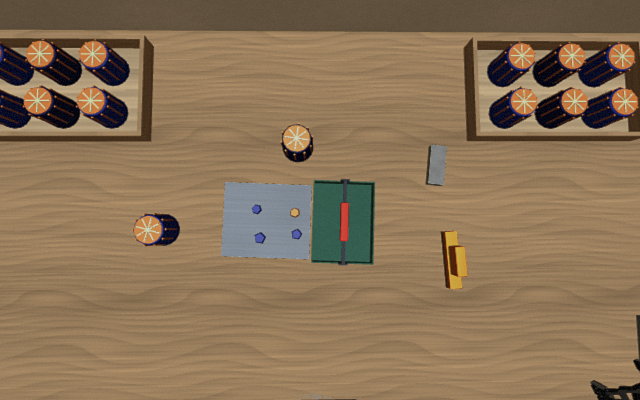

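View pics/scene0.png

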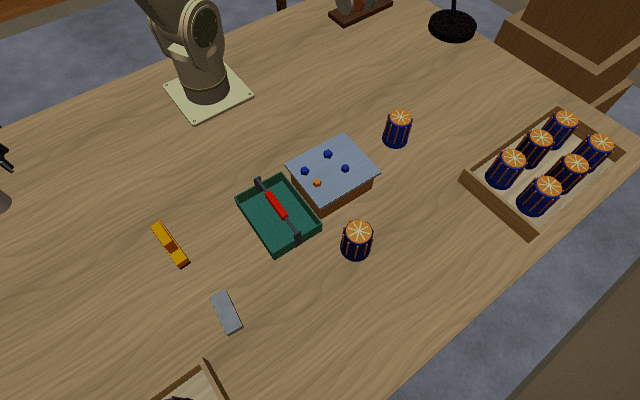

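The top view shows the plate at px (222–312, 182–260) with four chips. The pan is to its right, with the red grip at (345, 222). The scraper is at (454, 260), the stone at (436, 165), and the tumblers at (157, 230) and (297, 142). The scene view shows the same layout, with the grip at (277, 205), the scraper at (170, 244) and the plate's corners visible.

```bash
cat > h.py <<'E'
import cv2, numpy as np
from workcell import manip
def ray(n,u,v):
    c=manip.calibration(n); T=np.array(c["world_from_camera"])
    d=T[:3,:3]@np.array([(u-c["cx"])/c["fx"],-(v-c["cy"])/c["fy"],-1]); return T[:3,3],d/np.linalg.norm(d)
def onz(n,p,z):
    o,d=ray(n,*p); return o+d*(z-o[2])/d[2]
def tri(pt,ps):
    (a,d),(b,e)=ray("top",*pt),ray("scene",*ps)
    s=np.linalg.lstsq(np.c_[d,-e],b-a,rcond=None)[0]; p,q=a+d*s[0],b+e*s[1]
    return (p+q)/2,np.linalg.norm(p-q)
def mask(im,lo,hi): return cv2.inRange(cv2.cvtColor(im,cv2.COLOR_BGR2HSV),np.array(lo),np.array(hi))
def blobs(m,amin=15):
    cs=cv2.findContours(m,cv2.RETR_EXTERNAL,cv2.CHAIN_APPROX_NONE)[0]
    return [c for c in cs if cv2.contourArea(c)>=amin]
E
python3 - <<'E'
from h import *
for n in("top","scene"):
    im=cv2.imread(f"pics/{n}0.png"); hsv=cv2.cvtColor(im,cv2.COLOR_BGR2HSV)
    roi={"top":(slice(150,300),slice(200,480)),"scene":(slice(120,350),slice(130,400))}[n]
    pts={"top":[(451,240),(446,250),(460,262),(455,285),(345,222),(240,220),(257,210),(295,212),(365,240)],"scene":[(160,232),(172,243),(180,258),(277,205),(340,165),(328,154),(317,183),(270,230)]}[n]
    for p in pts: print(n,p,hsv[p[1],p[0]])
    R=np.zeros(im.shape[:2],np.uint8);R[roi]=255
    for nm,lo,hi in(("red",(0,150,80),(6,255,255)),("redhi",(172,150,80),(180,255,255)),("orange",(8,150,60),(30,255,255)),("blue",(110,100,40),(130,255,255)),("plate",(95,20,100),(120,90,255)),("green",(70,80,20),(95,255,255))):
        for c in blobs(mask(im,lo,hi)&R):
            r=cv2.minAreaRect(c); print(n,nm,np.round(r[0],1),np.round(r[1],1),round(r[2],1),cv2.contourArea(c))
    x0,y0={"top":(425,220),"scene":(140,210)}[n]
    a=cv2.resize(im[y0:y0+80,x0:x0+60],None,fx=7,fy=7,interpolation=cv2.INTER_CUBIC)
    globals()[n]=a
cv2.imwrite("pics/crop.png",cv2.hconcat([top[:,:400],scene[:,:400]]))
E
```

```text
top (451, 240) [ 21 177 202]
top (446, 250) [ 14 205 102]
top (460, 262) [ 21 178 199]
top (455, 285) [ 21 178 202]
top (345, 222) [  2 187 202]
top (240, 220) [106  36 154]
top (257, 210) [118 131 170]
top (295, 212) [ 18 133 204]
top (365, 240) [ 79 120  91]
top red [343.9 221.1] [ 7.7 38.1] 2.3 252.0
top orange [455.1 259.4] [58.1 21.2] 84.8 973.0
top blue [259.5 237.5] [9. 9.] 90.0 61.5
top blue [296. 234.] [8.5 8.5] 45.0 51.0
top blue [256.2 208.8] [7.1 7.8] 45.0 45.5
top plate [265.9 220.3] [87.1 73.6] 2.2 6205.5
top green [359.5 222.3] [28. 82.] 1.4 2016.0
top green [327.  221.2] [29.3 82. ] 1.0 2170.0
scene (160, 232) [ 23 255 172]
scene (172, 243) [ 13 255 102]
scene (180, 258) [ 23 255 172]
scene (277, 205) [  3 255 175]
scene (340, 165) [106  50 148]
scene (328, 154) [115 214 132]
scene (317, 183) [ 16 220 161]
scene (270, 230) [ 83 133  88]
scene red [276.  204.6] [33.2  7.7] 54.0 204.5
scene orange [169.  243.8] [51.5 13.1] 54.5 615.0
scene orange [358.5 231. ] [23.8 24.3] 68.2 440.5
scene orange [316.5 182.5] [7. 7.] 90.0 38.0
scene orange [331.5 198.1] [82.  40.3] 1.4 532.5
scene blue [304.5 170.5] [9. 7.] 90.0 47.5
scene blue [344.5 168. ] [8. 7.] 90.0 44.5
scene blue [328.  153.5] [9. 8.] 90.0 53.0
scene blue [390.5 134. ] [28. 17.] 90.0 338.5
scene plate [225.2 310.9] [40.9 17. ] 65.6 623.5
scene plate [332.1 167.2] [56.5 78.4] 59.2 3712.0
scene green [266.4 220. ] [74.9 32. ] 56.1 1759.5
scene green [292.3 204.6] [74.5 24. ] 52.1 1349.0
```

View pics/crop.png

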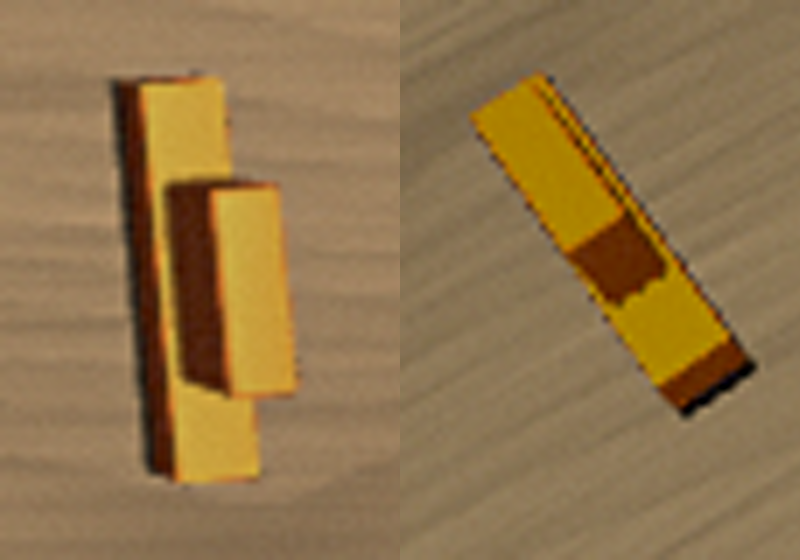

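The crop (7×) shows the fin's top face. In the top view its corners are at (455, 247), (465, 246), (467, 276) and (458, 276). In the scene view they are at (150, 226), (159, 221), (172, 240) and (164, 246).

Run:
```python
from h import *
t=np.array([(297,392),(231,395),(213,190),(278,185)])/7.+[425,220]-.43
x0=np.array([(470,115),(530,80),(625,212),(568,252)],float); x0[:,0]-=400
s=x0/7+[140,210]-.43
P=[]
for a,b in zip(t,s): p,e=tri(a,b);P.append(p);print("fin",p.round(4),round(e,4))
print("fin c",np.mean(P,0), tri(t.mean(0),s.mean(0)))
print("fin via top z=.082",np.round([onz("top",a,.082) for a in t],4))
f=np.array([(143,84),(220,78),(258,474),(180,482)])/7.+[425,220]-.43
F=np.array([onz("top",a,.032) for a in f]);print("foot",F.round(4),F.mean(0), np.degrees(np.arctan2(*(F[0]+F[1]-F[2]-F[3])[1::-1])))
im={n:cv2.imread(f"pics/{n}0.png") for n in("top","scene")}
def quad(n,lo,hi,roi):
    R=np.zeros((400,640),np.uint8);R[roi]=255
    c=max(blobs(mask(im[n],lo,hi)&R),key=cv2.contourArea);h=cv2.convexHull(c)
    for k in range(1,60):
        q=cv2.approxPolyDP(h,.2*k,True)
        if len(q)<=4:break
    return q[:,0].astype(float),h[:,0].astype(float)
for n,roi in(("top",(slice(150,300),slice(200,480))),("scene",(slice(120,230),slice(270,400)))):
    q,h=quad(n,(95,20,100),(120,90,255),roi)
    print(n,"plate",q.tolist(),np.round([onz(n,a,.09) for a in q],4).tolist(),np.mean([onz(n,a,.09) for a in q],0))
gt,_=quad("top",(0,150,80),(6,255,255),(slice(150,300),slice(200,480)))
gs,_=quad("scene",(0,150,80),(6,255,255),(slice(120,350),slice(130,400)))
print(gt,gs,tri(gt.mean(0),gs.mean(0)))
G=np.array([onz("top",a,.079) for a in gt]);print("grip",G.round(4),G.mean(0))
for n,z in(("top",.102),("scene",.097)):
    for u in {"top":[(259.5,237.5),(296,234),(256.2,208.8),(295,212.5)],"scene":[(304.5,170.5),(344.5,168),(328,153.5),(316.5,182.5)]}[n]: print(n,"chip",onz(n,u,z).round(3))
print("tri chips",[np.round(tri(a,b)[0],3) for a,b in zip([(259.5,237.5),(296,234),(256.2,208.8),(295,212.5)],[(328,153.5),(304.5,170.5),(344.5,168),(316.5,182.5)])])
# pan outer outline rim
for n,roi in(("top",(slice(150,300),slice(300,400))),("scene",(slice(150,270),slice(220,330)))):
    R=np.zeros((400,640),np.uint8);R[roi]=255
    m=cv2.morphologyEx(mask(im[n],(65,60,15),(98,255,255))&R,cv2.MORPH_CLOSE,np.ones((9,9)))
    c=max(blobs(m),key=cv2.contourArea);r=cv2.minAreaRect(c);b=cv2.boxPoints(r)
    B=np.array([onz(n,a,.045) for a in b]);print(n,"pan",b.round(1).tolist(),B.round(4).tolist(),B.mean(0))
```

```text
fin [ 0.4188 -0.3639  0.0769] 0.0006
fin [ 0.4182 -0.3415  0.0768] 0.0001
fin [ 0.4858 -0.3372  0.0777] 0.0004
fin [ 0.4873 -0.3594  0.0767] 0.0006
fin c [ 0.45251184 -0.35049383  0.07702094] (array([ 0.45241143, -0.35067399,  0.07623678]), np.float64(0.00036503570469597984))
fin via top z=.082 [[ 0.4196 -0.3616  0.082 ]
 [ 0.4188 -0.3396  0.082 ]
 [ 0.4859 -0.3358  0.082 ]
 [ 0.4874 -0.3576  0.082 ]]
foot [[ 0.5206 -0.3307  0.032 ]
 [ 0.5225 -0.358   0.032 ]
 [ 0.3856 -0.3668  0.032 ]
 [ 0.3831 -0.3394  0.032 ]] [ 0.45296627 -0.34872282  0.032     ] 3.649008693769541
top plate [[225.0, 182.0], [310.0, 186.0], [308.0, 258.0], [221.0, 255.0]] [[0.6372, 0.1951, 0.09], [0.6274, -0.0003, 0.09], [0.4627, 0.0048, 0.09], [0.4708, 0.2018, 0.09]] [0.54954318 0.1003386  0.09      ]
scene plate [[343.0, 132.0], [380.0, 171.0], [319.0, 207.0], [284.0, 163.0]] [[0.4749, 0.1986, 0.09], [0.6391, 0.192, 0.09], [0.6303, -0.0036, 0.09], [0.4654, 0.0031, 0.09]] [0.55242861 0.09752476 0.09      ]
[[344. 202.]
 [348. 203.]
 [347. 240.]
 [340. 240.]] [[265. 192.]
 [269. 190.]
 [287. 216.]
 [283. 220.]] (a
[... 493 characters left out ...]
51 , 0.116, 0.091]), array([0.518, 0.033, 0.089]), array([0.575, 0.123, 0.09 ]), array([0.567, 0.035, 0.089])]
top pan [[311.20001220703125, 262.0], [313.5, 179.8000030517578], [374.70001220703125, 181.5], [372.3999938964844, 263.70001220703125]] [[0.45, -0.0024, 0.045], [0.6477, -0.0088, 0.045], [0.643, -0.1577, 0.045], [0.4449, -0.1489, 0.045]] [ 0.54639041 -0.07944167  0.045     ]
scene pan [[232.1999969482422, 197.89999389648438], [282.1000061035156, 164.3000030517578], [324.8999938964844, 227.6999969482422], [274.8999938964844, 261.29998779296875]] [[0.4486, -0.1565, 0.045], [0.436, 0.0127, 0.045], [0.6674, -0.0125, 0.045], [0.6672, -0.1646, 0.045]] [ 0.55480319 -0.08022428  0.045     ]
```

```bash
cat >> h.py <<'E'
from scipy.spatial.transform import Rotation as Ro
def go(p,yaw):
    "jog row (tool axes) from the measured pose to TCP p, tool x axis at world yaw (deg), pointing down"
    o=manip.get_obs();R=Ro.from_quat(o["ee_rot"]);a=np.radians(yaw)/2
    T=Ro.from_quat([np.cos(a),np.sin(a),0,0])
    print("row",(R.inv()*T).as_rotvec().round(4),R.inv().apply(np.array(p)-o["position"]).round(4),"t",o["clock"],"F",o["ft_force"].round(1))
E
python3 -c "
from h import *
go([.4527,-.3495,.14],3.5)"
echo '{"drx": [-0.001,-0.001,-0.001,-0.001,-0.001,-0.001,-0.001,-0.001,-0.001],"dry": [0,0,0,0,0,0,0,0,0],"drz": [0.12,0.24,0.359,0.359,0.359,0.359,0.359,0.359,0.359],"dx": [0.05,0.1,0.15,0.2,0.25,0.271,0.271,0.271,0.271],"dy": [-0.02,-0.045,-0.07,-0.09,-0.11,-0.121,-0.121,-0.121,-0.121],"dz": [0.015,0.03,0.05,0.07,0.085,0.0907,0.0907,0.0907,0.0907],"finger_gap": [1,1,1,1,1,1,1,1,1]}' > next.json && python3 jog.py next.json 40
python3 - <<'E'
from h import *
for n,x0,y0 in(("top",415,210),("scene",130,180)):
    im=manip.camera(n)
    globals()[n]=cv2.resize(im[y0:y0+100,x0:x0+80],None,fx=5,fy=5,interpolation=cv2.INTER_CUBIC)
cv2.imwrite("pics/over.png",cv2.hconcat([top,scene]))
go([.4527,-.3495,.041],3.5)
E
```

```text
clock: 1.23
position: [0.452, -0.3513, 0.1409]
ee_rot: [1.0, 0.029, 0.0, 0.001]
ft_force: [0.5, -0.4, 0.2]
grip_width: 0.999
grasp_force: 0.0
row [ 0.0015 -0.0003 -0.0021] [ 0.0005 -0.0015  0.0999] t 1.325 F [ 1.   0.6 -0.5]
```

View pics/over.png

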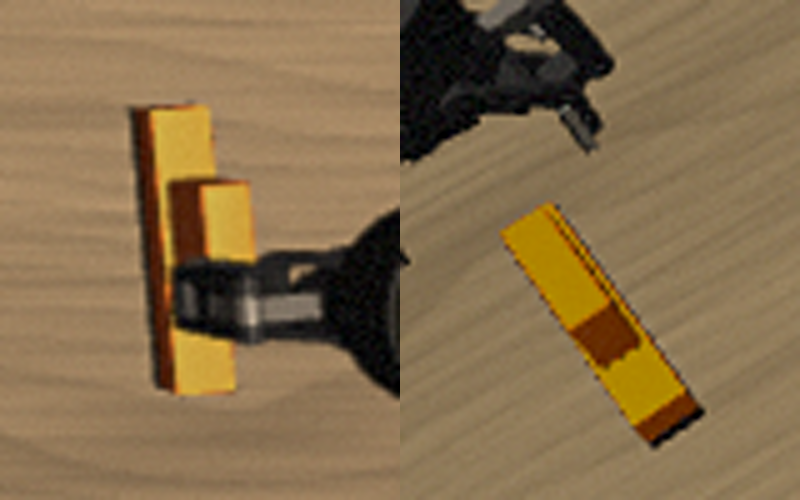

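The gripper is over the fin with the pads straddling it. In the top crop the fingers are at about px (455, 270), which casts to x≈0.44–0.45. I'll descend and grasp.

```bash
echo '{"drx": [0,0,0,0,0,0,0,0,0,0,0,0,0,0],"dry": [0,0,0,0,0,0,0,0,0,0,0,0,0,0],"drz": [0,0,0,0,0,0,0,0,0,0,0,0,0,0],"dx": [0.001,0.001,0.001,0.001,0.001,0.001,0.001,0.001,0.001,0.001,0.001,0.001,0.001,0.001],"dy": [-0.001,-0.001,-0.001,-0.001,-0.001,-0.001,-0.001,-0.001,-0.001,-0.001,-0.001,-0.001,-0.001,-0.001],"dz": [0.03,0.06,0.085,0.1,0.1,0.1,0.1,0.1,0.1,0.1,0.1,0.1,0.1,0.1],"finger_gap": [1,1,1,1,1,1,0,0,0,0,0,0,0,0]}' > next.json && python3 jog.py next.json 60
```

```text
clock: 3.08
position: [0.454, -0.3489, 0.0408]
ee_rot: [1.0, 0.03, 0.0, 0.001]
ft_force: [-1.6, 0.8, 5.5]
grip_width: 0.269
grasp_force: 59.2
```

```bash
echo '{"drx": [0,0,0,0],"dry": [0,0,0,0],"drz": [0,0,0,0],"dx": [0,0,0,0],"dy": [0,0,0,0],"dz": [-0.05,-0.1,-0.16,-0.16],"finger_gap": [0,0,0,0]}' > next.json && python3 jog.py next.json 
python3 -c "
from h import *
go([.546,.167,.20],-2.5)"
```

```text
clock: 3.58
position: [0.4558, -0.35, 0.2053]
ee_rot: [1.0, 0.03, 0.003, 0.003]
ft_force: [0.3, -0.6, -2.2]
grip_width: 0.275
grasp_force: 59.9
row [ 0.0059 -0.0068  0.1044] [ 0.1214 -0.5106  0.0029] t 3.575 F [ 0.3 -0.6 -2.2]
```

```bash
echo '{"drx": [0,0,0,0,0,0,0,0,0,0,0,0,0,0,0],"dry": [0,0,0,0,0,0,0,0,0,0,0,0,0,0,0],"drz": [0,0.02,0.04,0.06,0.08,0.1,0.105,0.105,0.105,0.105,0.105,0.105,0.105,0.105,0.105],"dx": [0.01,0.02,0.035,0.05,0.06,0.07,0.08,0.09,0.1,0.11,0.117,0.122,0.122,0.122,0.122],"dy": [-0.04,-0.09,-0.14,-0.19,-0.24,-0.29,-0.34,-0.39,-0.43,-0.47,-0.495,-0.511,-0.511,-0.511,-0.511],"dz": [0,0,0,0,0,0,0,0,0,0,0,0,0,0,0],"finger_gap": [0,0,0,0,0,0,0,0,0,0,0,0,0,0,0]}' > next.json && python3 jog.py next.json
python3 - <<'E'
from h import *
for n,x0,y0 in(("top",190,150),("scene",230,100)):
    im=manip.camera(n)
    globals()[n]=cv2.resize(im[y0:y0+140,x0:x0+130],None,fx=3,fy=3,interpolation=cv2.INTER_CUBIC)
cv2.imwrite("pics/behind.png",cv2.hconcat([top,scene]))
go([.546,.167,.134],-2.5)
E
```

```text
clock: 5.45
position: [0.5447, 0.1674, 0.2001]
ee_rot: [1.0, -0.023, 0.0, 0.001]
ft_force: [0.6, 0.1, -2.4]
grip_width: 0.273
grasp_force: 59.9
row [ 0.0014 -0.0006 -0.0018] [0.0013 0.0007 0.0662] t 5.55 F [ 0.1 -0.4 -3. ]
```

View pics/behind.png

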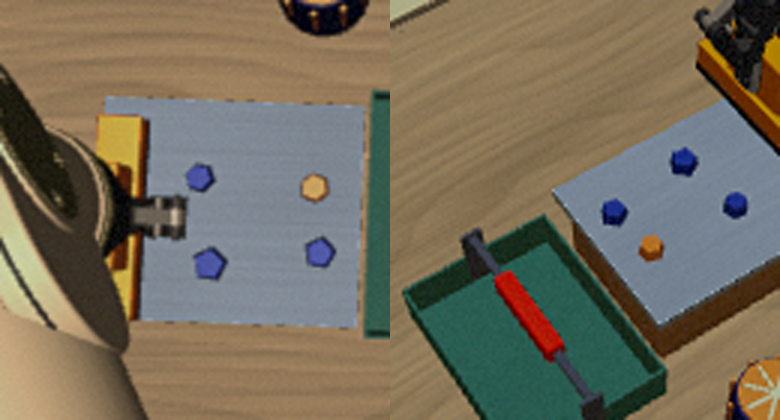

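The crop shows the foot behind and parallel to all four chips. Its front edge is at px 239 and the nearest chip is at about px 257. The pan is parallel to the plate with a small gap. I'll shift 4 mm further back and lower.

```bash
echo '{"drx": [0,0,0,0,0,0,0,0,0],"dry": [0,0,0,0,0,0,0,0,0],"drz": [0,0,0,0,0,0,0,0,0],"dx": [0.001,0.001,0.001,0.001,0.001,0.001,0.001,0.001,0.001],"dy": [-0.004,-0.004,-0.004,-0.004,-0.004,-0.004,-0.004,-0.004,-0.004],"dz": [0.02,0.04,0.055,0.062,0.065,0.067,0.067,0.067,0.067],"finger_gap": [0,0,0,0,0,0,0,0,0]}' > next.json && python3 jog.py next.json
```

```text
clock: 6.68
position: [0.5459, 0.1727, 0.1333]
ee_rot: [1.0, -0.022, 0.0, 0.0]
ft_force: [0.4, 0.4, -1.7]
grip_width: 0.273
grasp_force: 59.9
```

```bash
echo '{"drx": [0,0,0,0],"dry": [0,0,0,0],"drz": [0,0,0,0],"dx": [0,0,0,0],"dy": [0,0,0,0],"dz": [0.0015,0.003,0.003,0.003],"finger_gap": [0,0,0,0]}' > next.json && python3 jog.py next.json
```

```text
clock: 7.18
position: [0.5459, 0.1727, 0.1309]
ee_rot: [1.0, -0.022, 0.0, 0.001]
ft_force: [-2.8, -1.8, 5.9]
grip_width: 0.275
grasp_force: 60.6
```

```bash
echo '{"drx": [0,0,0,0,0,0,0,0,0,0,0,0],"dry": [0,0,0,0,0,0,0,0,0,0,0,0],"drz": [0,0,0,0,0,0,0,0,0,0,0,0],"dx": [0,0,0,0,0,0,0,0,0,0,0,0],"dy": [0.008,0.02,0.035,0.055,0.08,0.105,0.13,0.155,0.172,0.172,0.172,0.172],"dz": [0.003,0.003,0.003,0.003,0.002,0.002,0.002,0.002,0.002,0.002,0.002,0.002],"finger_gap": [0,0,0,0,0,0,0,0,0,0,0,0]}' > next.json && python3 jog.py next.json
python3 - <<'E'
from h import *
for n,x0,y0 in(("top",200,150),("scene",220,100)):
    im=manip.camera(n);cv2.imwrite(f"pics/{n}_w.png",im)
    globals()[n]=cv2.resize(im[y0:y0+170,x0:x0+190],None,fx=2.1,fy=2.1,interpolation=cv2.INTER_CUBIC)
cv2.imwrite("pics/wiped.png",cv2.hconcat([top,scene]))
E
```

```text
clock: 8.68
position: [0.5401, 0.0003, 0.1308]
ee_rot: [1.0, -0.023, 0.003, 0.001]
ft_force: [-0.3, -2.3, 15.5]
grip_width: 0.271
grasp_force: 62.0
```

View pics/wiped.png

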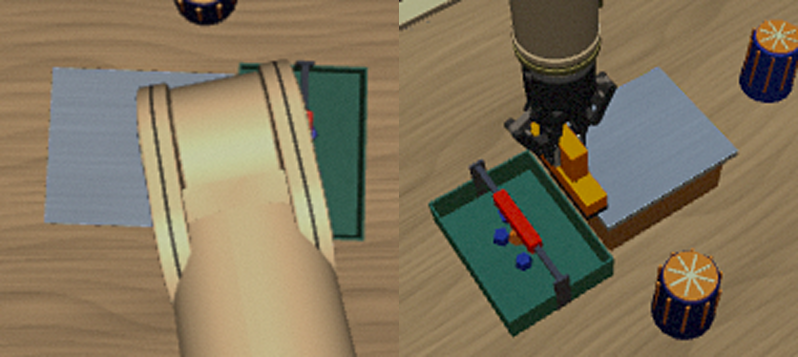

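The scene view shows at least three chips in the pan near the bar, with possibly a blue one half-hidden at crop px (503, 218). The plate looks clear. I'll pull the scraper back, release it and retreat up.

```bash
echo '{"drx": [0,0,0,0,0,0,0,0,0,0,0,0,0,0,0,0,0],"dry": [0,0,0,0,0,0,0,0,0,0,0,0,0,0,0,0,0],"drz": [0,0,0,0,0,0,0,0,0,0,0,0,0,0,0,0,0],"dx": [0,0,0,0,0,0,0,0,0,0,0,0,0,0,0,0,0],"dy": [-0.01,-0.035,-0.065,-0.095,-0.12,-0.13,-0.13,-0.13,-0.13,-0.13,-0.13,-0.13,-0.13,-0.13,-0.13,-0.13,-0.13],"dz": [-0.001,-0.001,-0.001,-0.001,-0.001,-0.001,-0.001,-0.001,-0.001,-0.001,-0.001,-0.001,-0.001,-0.03,-0.07,-0.1,-0.1],"finger_gap": [0,0,0,0,0,0,0,0,0.5,1,1,1,1,1,1,1,1]}' > next.json && python3 jog.py next.json
python3 - <<'E'
from h import *
for n,x0,y0 in(("top",220,150),("scene",215,100)):
    im=manip.camera(n);cv2.imwrite(f"pics/{n}_r.png",im)
    globals()[n]=cv2.resize(im[y0:y0+180,x0:x0+160],None,fx=2.5,fy=2.5,interpolation=cv2.INTER_CUBIC)
    R=np.zeros((400,640),np.uint8);R[{"top":(slice(150,300),slice(200,480)),"scene":(slice(120,350),slice(130,345))}[n]]=255
    for nm,lo,hi in(("red",(0,150,80),(6,255,255)),("blue",(110,100,40),(130,255,255)),("cop",(8,110,60),(22,255,255))):
        for c in blobs(mask(im,lo,hi)&R,4): r=cv2.minAreaRect(c);print(n,nm,np.round(r[0],1),np.round(r[1],1),cv2.contourArea(c))
cv2.imwrite("pics/rel.png",cv2.hconcat([top,scene]))
E
```

```text
clock: 10.9
position: [0.545, 0.1313, 0.2306]
ee_rot: [1.0, -0.022, 0.002, 0.0]
ft_force: [0.5, -0.7, -0.1]
grip_width: 1.001
grasp_force: 0.0
top red [343.8 221. ] [ 7.6 38.1] 234.0
top blue [337.2 240.9] [8.9 6.7] 42.0
top blue [350.5 231.5] [3. 7.] 10.0
top cop [252.5 242.5] [23.  9.] 49.5
top cop [338. 224.] [6. 2.] 7.0
top cop [251.  208.2] [10.6  5.2] 18.0
top cop [258.5 201.5] [ 1. 19.] 15.0
top cop [303.8 152.9] [2.2 3.6] 4.0
scene red [276.  204.5] [33.2  7.8] 206.0
scene blue [279. 224.] [6. 8.] 36.0
scene blue [268.5 212.5] [7. 7.] 38.0
scene cop [343. 234.] [18.  2.] 8.0
scene cop [275.2 213.8] [7.8 3.9] 14.5
scene cop [314.5 201.1] [58.5 30.4] 414.5
scene cop [339.1 148.2] [39.2 21.4] 501.5
```

View pics/rel.png

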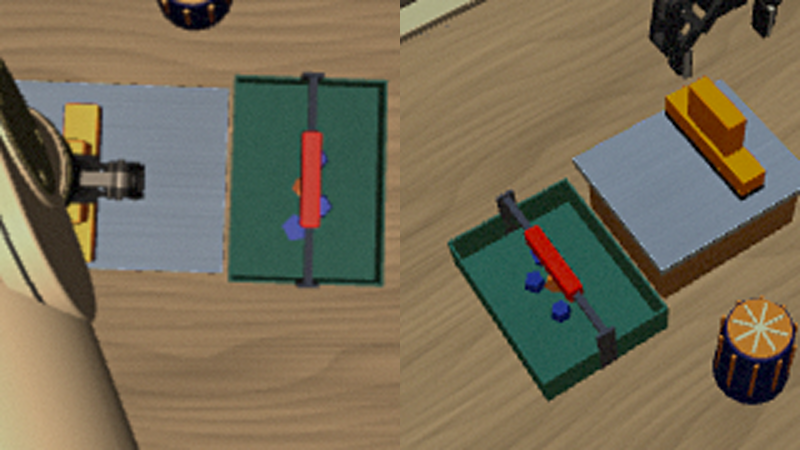

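All four chips are in the pan: three blue and one copper around the grip at top px (344, 221). The scraper stands on the plate, released. Next is the grip.

```bash
echo '{"drx": [0,0,0,0,0,0,0,0,0,0],"dry": [0,0,0,0,0,0,0,0,0,0],"drz": [0,0,0,0,0,0,0,0,0,0],"dx": [0,0.003,0.006,0.009,0.01,0.01,0.01,0.01,0.01,0.01],"dy": [0.03,0.08,0.13,0.175,0.2,0.211,0.211,0.211,0.211,0.211],"dz": [0,0,0,0,0,0.03,0.06,0.08,0.08,0.08],"finger_gap": [1,1,1,1,1,1,1,1,1,1]}' > next.json && python3 jog.py next.json 100
python3 -c "
from h import *
go([.5465,-.0797,.049],-2.3)"
```

```text
clock: 12.25
position: [0.5447, -0.0805, 0.1487]
ee_rot: [1.0, -0.022, 0.0, 0.0]
ft_force: [1.3, -0.6, 0.2]
grip_width: 1.001
grasp_force: 0.0
row [ 0.0009 -0.0004 -0.004 ] [ 0.0017 -0.0009  0.0997] t 12.25 F [ 1.3 -0.6  0.2]
```

```bash
echo '{"drx": [0,0,0,0,0,0,0,0,0,0,0,0,0,0,0],"dry": [0,0,0,0,0,0,0,0,0,0,0,0,0,0,0],"drz": [0,0,0,0,0,0,0,0,0,0,0,0,0,0,0],"dx": [0.0017,0.0017,0.0017,0.0017,0.0017,0.0017,0.0017,0.0017,0.0017,0.0017,0.0017,0.0017,0.0017,0.0017,0.0017],"dy": [-0.001,-0.001,-0.001,-0.001,-0.001,-0.001,-0.001,-0.001,-0.001,-0.001,-0.001,-0.001,-0.001,-0.001,-0.001],"dz": [0.03,0.06,0.085,0.098,0.1,0.1,0.1,0.1,0.1,0.1,0.1,0.1,0.1,0.1,0.1],"finger_gap": [1,1,1,1,1,1,0,0,0,0,0,0,0,0,0]}' > next.json && python3 jog.py next.json 110
```

```text
clock: 14.12
position: [0.5465, -0.0796, 0.0488]
ee_rot: [1.0, -0.022, 0.0, 0.001]
ft_force: [-2.6, -0.2, 5.5]
grip_width: 0.191
grasp_force: 108.0
```

```bash
echo '{"drx": [0,0,0,0,0,0,0,0,0,0,0,0,0,0,0,0,0,0,0,0],"dry": [0,0,0,0,0,0,0,0,0,0,0,0,0,0,0,0,0,0,0,0],"drz": [0,0,0,0,0,0,0,0,0,0,0,0,0,0,0,0,0,0,0,0],"dx": [0,0,0,0,0,0,0,0,0,0,0,0,0,0,0,0,0,0,0,0],"dy": [0.002,0.006,0.012,0.018,0.024,0.03,0.036,0.04,0.044,0.047,0.049,0.05,0.05,0.05,0.05,0.05,0.05,0.05,0.05,0.05],"dz": [-0.004,-0.012,-0.024,-0.038,-0.054,-0.07,-0.086,-0.102,-0.118,-0.134,-0.15,-0.164,-0.176,-0.184,-0.188,-0.19,-0.19,-0.19,-0.19,-0.19],"finger_gap": [0,0,0,0,0,0,0,0,0,0,0,0,0,0,0,0,0,0,0,0]}' > next.json && python3 jog.py next.json
python3 - <<'E'
from h import *
for n,x0,y0 in(("top",220,130),("scene",180,80)):
    im=manip.camera(n)
    globals()[n]=cv2.resize(im[y0:y0+170,x0:x0+190],None,fx=2.1,fy=2.1,interpolation=cv2.INTER_CUBIC)
cv2.imwrite("pics/lift.png",cv2.hconcat([top,scene]))
o=manip.get_obs();print(o["ft_force"],o["joint_velocities"].round(4),o["torque"])
E
```

```text
clock: 16.62
position: [0.544, -0.1294, 0.2383]
ee_rot: [1.0, -0.022, 0.0, 0.0]
ft_force: [-3.6, -0.6, -2.9]
grip_width: 0.194
grasp_force: 115.2
[ 5.11686797  0.15164148 -7.05970663] [-0.0005  0.0078 -0.0051 -0.0078  0.0508  0.1328 -0.0358] [-0.18636417  1.82266491  0.10886813]
```

View pics/lift.png

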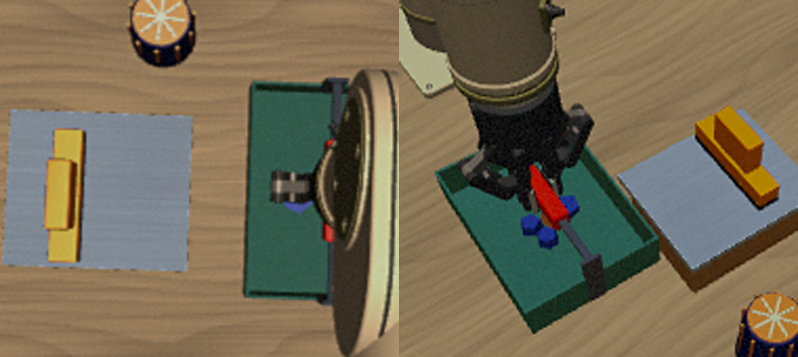

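The pan is in the air with all three blue chips and the copper one in it, and the scraper is on the plate. The wrist is still swinging slightly, so I'll hold and check.

```bash
for i in 1 2; do echo '{"drx": [0,0,0,0,0,0,0,0],"dry": [0,0,0,0,0,0,0,0],"drz": [0,0,0,0,0,0,0,0],"dx": [0,0,0,0,0,0,0,0],"dy": [0,0,0,0,0,0,0,0],"dz": [0,0,0,0,0,0,0,0],"finger_gap": [0,0,0,0,0,0,0,0]}' > next.json && python3 jog.py next.json | grep -v ee; python3 -c "
from h import *
for i in range(4):
  im=manip.camera('scene');o=manip.get_obs();print(o['joint_velocities'].round(4),o['ft_force'].round(1),o['torque'].round(2),o['position'].round(4))
  m=mask(im,(65,60,15),(98,255,255));m[:,:200]=0;c=max(blobs(cv2.morphologyEx(m,cv2.MORPH_CLOSE,np.ones((9,9)))),key=cv2.contourArea);print(np.round(cv2.minAreaRect(c)[0],2))
"; done
```

```text
clock: 17.73
position: [0.5441, -0.1294, 0.2384]
ft_force: [4.7, 0.4, -6.1]
grip_width: 0.198
grasp_force: 116.6
[ 0.003  -0.0031 -0.003   0.0039 -0.0061 -0.0993  0.0096] [ 2.7  0.4 -5.1] [-0.07 -0.92  0.05] [ 0.5441 -0.1295  0.2384]
[248.1  175.85]
[ 0.0059 -0.0086 -0.0003  0.0127 -0.0316 -0.2     0.0221] [-1.3  0.5 -5.1] [ 0.04 -2.33  0.04] [ 0.5441 -0.1294  0.2384]
[248.92 177.66]
[-0.0016 -0.0043  0.005   0.0047 -0.0159 -0.0635  0.0225] [-3.8 -0.1 -3.6] [ 0.11 -0.99 -0.12] [ 0.5441 -0.1294  0.2385]
[249.72 178.9 ]
[-0.0052  0.0058  0.0007 -0.014   0.0149  0.1998 -0.0227] [ 1.8 -0.1 -6.9] [-0.06  2.24  0.02] [ 0.5441 -0.1295  0.2385]
[248.82 177.51]
clock: 18.92
position: [0.5441, -0.1295, 0.2384]
ft_force: [0.5, 0.3, -6.0]
grip_width: 0.193
grasp_force: 112.5
[-0.0018 -0.0002 -0.0015 -0.0011 -0.0012 -0.0013  0.0016] [-0.3  0.5 -5.7] [-0.   -0.01  0.01] [ 0.5441 -0.1295  0.2384]
[248.35 176.71]
[-0.0009 -0.0009  0.0004  0.0019  0.0022  0.0001 -0.0012] [ 0.2  0.8 -5.6] [-0.04  0.02  0.04] [ 0.5441 -0.1294  0.2384]
[248.15 176.31]
[ 0.0001  0.0012  0.0005  0.0002 -0.0013 -0.001  -0.0001] [ 0.5 -0.1 -5.6] [ 0.02  0.01 -0.02] [ 0.5441 -0.1294  0.2385]
[248.57 177.06]
[ 0.0008  0.0006  0.0004 -0.0006  0.0023  0.0001 -0.0017] [ 0.2 -0.4 -4.4] [0.01 0.03 0.05] [ 0.5441 -0.1294  0.2384]
[248.79 177.39]
```

```bash
echo '{"drx": [0,0,0,0,0,0,0,0,0,0,0,0,0,0,0,0],"dry": [0,0,0,0,0,0,0,0,0,0,0,0,0,0,0,0],"drz": [0,0,0,0,0,0,0,0,0,0,0,0,0,0,0,0],"dx": [0,0,0,0,0,0,0,0,0,0,0,0,0,0,0,0],"dy": [0,0,0,0,0,0,0,0,0,0,0,0,0,0,0,0],"dz": [0,0,0,0,0,0,0,0,0,0,0,0,0,0,0,0],"finger_gap": [0,0,0,0,0,0,0,0,0,0,0,0,0,0,0,0]}' > next.json && python3 jog.py next.json | grep -v ee; python3 -c "
from h import *
for i in range(6):
  im=manip.camera('scene');o=manip.get_obs();print(o['joint_velocities'].round(3),o['torque'].round(2))
  m=mask(im,(65,60,15),(98,255,255));m[:,:150]=0;c=max(blobs(cv2.morphologyEx(m,cv2.MORPH_CLOSE,np.ones((9,9)))),key=cv2.contourArea);print(np.round(cv2.minAreaRect(c)[0],2))
t=manip.camera('top')
print('tri est',tri((339,169),(304.3,192.9)))
a=cv2.resize(t[150:290,320:400],None,fx=4,fy=4,interpolation=cv2.INTER_CUBIC);b=cv2.resize(im[130:270,180:320],None,fx=4,fy=4,interpolation=cv2.INTER_CUBIC)
hs=cv2.hconcat([a[:,:240],b]);cv2.imwrite('pics/level.png',hs);print(hs.shape)
"
```

```text
clock: 21.12
position: [0.5441, -0.1294, 0.2384]
ft_force: [0.2, -0.0, -5.2]
grip_width: 0.189
grasp_force: 112.5
[-0.    -0.001  0.    -0.001 -0.001 -0.002  0.   ] [-0.01  0.02 -0.03]
[247.89 176.  ]
[-0.    -0.    -0.001 -0.    -0.     0.003 -0.   ] [0.03 0.   0.01]
[248.12 176.35]
[ 0.     0.     0.001  0.    -0.002  0.001  0.   ] [-0.01 -0.02 -0.01]
[248.48 176.91]
[-0.001  0.     0.     0.001  0.     0.002 -0.001] [ 0.09 -0.05  0.02]
[250.   179.28]
[ 0.002 -0.001 -0.     0.001 -0.    -0.    -0.   ] [ 0.04  0.   -0.01]
[248.87 177.51]
[-0.002  0.001 -0.    -0.     0.001 -0.    -0.001] [ 0.05 -0.03  0.01]
[248.57 177.06]
tri est (array([ 0.64623915, -0.05693357,  0.22666007]), np.float64(0.0022404276080014666))
(560, 800, 3)
```

View pics/level.png

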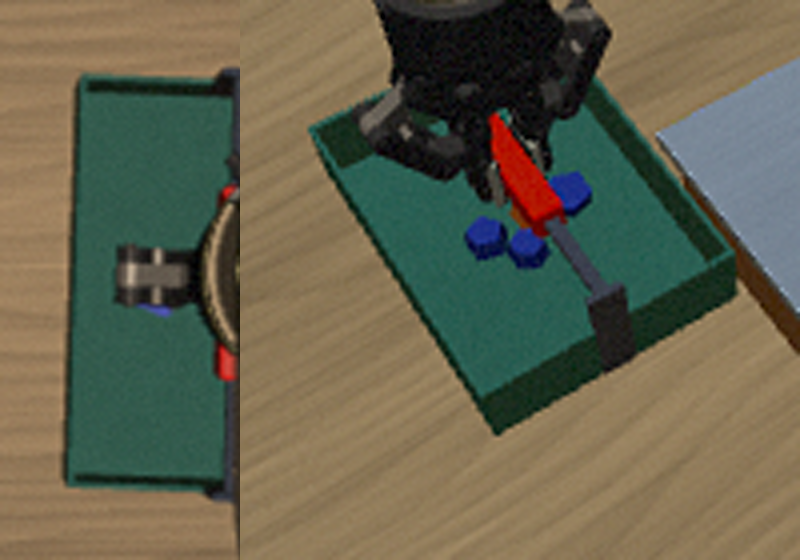

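```bash
python3 -c "
from h import *
t=[np.array(p)/4+[320,150]-.4 for p in((79,75),(67,486))]
s=[(np.array(p)-[240,0])/4+[180,130]-.4 for p in((736,257),(484,399),(310,130))]
print('tri +x+y',tri(t[0],s[0]))
for z in(.2345,):
  T=[onz('top',p,z) for p in t];S=[onz('scene',p,z) for p in s];print(np.round(T,4),np.round(S,4),np.linalg.norm(T[0]-T[1]),np.linalg.norm(S[0]-S[1]),np.linalg.norm(S[2]-S[1]))
R=Ro.from_quat(manip.get_obs()['ee_rot'])
# predicted corner pixels for pitch angles: pan rotated about tool y through the grasp point
o=manip.get_obs();g=o['position']+R.apply([0,0,-.0187])
def px(n,P):
  c=manip.calibration(n);q=np.linalg.inv(c['world_from_camera'])@np.r_[P,1];return np.array([c['cx']+c['fx']*q[0]/-q[2],c['cy']-c['fy']*q[1]/-q[2]])
for a in(-.12,-.06,0,.06,.12):
  Q=R*Ro.from_rotvec([0,a,0]);print(a,[np.round(px('top',g+Q.apply([x,-.075,.023])),1).tolist() for x in(.1,-.1)],[np.round(px('scene',g+Q.apply([x,y,.023])),1).tolist() for x,y in((.1,-.075),(.1,.075),(-.1,.075))])
print('seen',t,s)
"
```

```text
tri +x+y (array([ 0.64722181, -0.05843545,  0.22572213]), np.float64(0.000516730275428097))
[[ 0.6457 -0.058   0.2345]
 [ 0.4481 -0.0505  0.2345]] [[ 0.652  -0.0612  0.2345]
 [ 0.6447 -0.2084  0.2345]
 [ 0.4458 -0.2002  0.2345]] 0.19770439692144703 0.14734041720189078 0.19905098092843537
-0.12 [[339.3, 170.3], [336.5, 273.2]] [[302.4, 193.7], [239.6, 229.4], [194.2, 156.7]]
-0.06 [[339.6, 168.9], [336.3, 272.4]] [[302.9, 192.9], [239.6, 228.8], [195.2, 158.6]]
0 [[339.8, 167.6], [336.1, 271.4]] [[303.2, 191.9], [239.4, 228.0], [196.2, 160.7]]
0.06 [[340.0, 166.5], [336.0, 270.3]] [[303.4, 190.7], [239.1, 227.1], [197.2, 162.8]]
0.12 [[340.3, 165.5], [335.8, 269.0]] [[303.5, 189.4], [238.8, 226.0], [198.3, 165.0]]
seen [array([339.35, 168.35]), array([336.35, 271.1 ])] [array([303.6 , 193.85]), array([240.6 , 229.35]), array([197.1, 162.1])]
```

The seen rim corners differ from the level prediction by a uniform 1–2 px or less, so the pan is level. The joints are still. Handing in.

```bash
python3 -c "
from workcell import manip
print(manip.hand_in())"
```

```text
the job is handed in; nothing more can be done
None
```

I handed the job in at about 21.5 s with all four chips in the pan, held still and level about 18–19 cm above the bench; the scraper stands on the plate, and the tumblers and stone were not touched as far as the pictures show. No verdict was returned.

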